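# Show the flatmate which carabiner goes in the key box

### The job

Call the flatmate by pressing the chime button fully in and letting it come back out, then show them what to put away where: point straight down at the middle of the smaller carabiner with the fingertips about 3 cm above it and keep still there for two seconds, then in the same way point at the latch on the key box's door, about 3 cm above it, stay there at least two seconds and finish still pointing at it. Touch nothing on the shelf but the chime, pick nothing up, and do not dip down over the larger carabiner.

Things in the scene. Friction and masses are not known exactly. Their poses are not given: they have to be found in the camera images.
- chime (a joint): travel of the chime's round grey push button, 36 mm across, on its small white housing fixed to the shelf: 0 out, 0.006 m fully in (downwards); a spring of about 5 N at full travel pushes it back out
- chime_top (a point): centre of the top face of the chime's push button, which is pressed straight down; the chime may be on the left or the right
- carabiner_small: the smaller of two chrome carabiners of the same D shape, lying flat on the shelf: 70 mm long (its x), 40 mm wide (its y), bar 6 mm thick; origin under its middle, at shelf height
- carabiner_large: the larger chrome carabiner, lying flat: 110 mm long (its x), 62 mm wide, bar 10 mm thick; origin under its middle, at shelf height; not to be pointed at
- keybox: grey steel key box lying on its back on the shelf, fixed: 200 mm (its x) by 160 mm (its y), 69 mm high, the latched-shut swing door on top; hinge knuckles along its +x edge, a small brass lock cylinder (20 mm) at the door's middle, the latch near its -x edge (the side nearer the robot); origin under the middle of the box
- keybox_latch (a point): top centre of the key box's latch: a chrome turn bar 42 mm by 12 mm on a 50 by 30 mm plate, 75 mm from the door's middle towards the box's -x edge; this point is 85 mm above the shelf, the highest point of the box
- tumbler: clear glass tumbler, 74 mm across, 85 mm high, standing open end up; origin under its middle
- tin: closed round aluminium polish tin, 72 mm across, 25 mm high; origin under its middle
- kettlebell: pink kettlebell, 114 mm across, 161 mm high to the top of its handle, handle along its y; origin under its middle; at the back, left or right of the middle
- grip_trainer: blue hard-plastic grip trainer lying flat, V-shaped, about 145 mm long (its x) by 115 mm, 26 mm high; origin near its middle, at shelf height; at the back, left or right of the middle
- glasses_case: grey rounded glasses case, 155 mm long (its y), 58 mm wide, 45 mm high; origin under its middle; beyond the key box or beyond the chime
- padlock: brass padlock lying flat, about 75 mm long with its steel shackle, 42 mm wide, 20 mm high; origin under the middle of its body; beyond the key box or beyond the chime

How it is judged:
By the outcome, as a careful person would: the job done as asked, in the order asked, and still so for the second after the job is handed in, with the robot touching nothing.
It also fails if it takes over 56 s, if anything falls off the work surface, if the arm or the gripper's body presses on something with over 40 N, if the wrist force passes 120 N, or if a joint passes its speed limit or range.

### The arm

A 6-joint arm with a two-finger parallel gripper is mounted at the origin on the work surface. World frame = base frame: x ahead of the robot, y to its left, z up, the work surface at z = 0. Lengths are in m, angles in rad, forces in N, time in s.
With the tool pointing down it reaches from about 0.35 to 0.925 m from the base axis. Payload 6.4 kg.
Tool frame: the origin (TCP) lies on the centre line of the jaws, within the pads' length; the fingertips stand 25 mm ahead of it and the grasp point (between the pads) lies 6 mm ahead of it; z points along the fingers, y is the direction in which the jaws open and shut (so a half turn about z gives the same grasp; the last joint's range is limited). The gripper opens to 85 mm and grips with 20 to 120 N. Pads are 22 mm wide; open, the fingers measure 114 mm over their backs; the gripper's body (76 mm by 85 mm) begins 54 mm behind the grasp point. The pads swing forward as they close: fully open they stand 13 mm farther back than shut.
Start: joints at [-1.287, 0.245, 1.558, -0, 1.339, -0.174], TCP at [0.287, -0.583, 0.256] pointing down, gripper open.
Joint ranges: [-3.13, 3.13], [-1.02, 2.26], [0.13, 2.54], [-0.95, 4.09], [0.21, 2.88], [-2.74, 2.74]. Speed limits (rad/s): [2.57, 2.57, 3.14, 3.14, 3.14, 3.14].

### API

Orientations are given as [roll, pitch, yaw] about the fixed x, y, z axes, in that order (R = Rz(yaw) Ry(pitch) Rx(roll)).
In Python, from bench import env gives the robot as it stands.
- The arm moves only by the tool drive_tool, never from a script. Its arguments are lists of equal length, an entry for each row: "delta_pos": the shift along the world's x, y, z in m, a list of three; "yaw": the turn about the world's z in rad; "claw": the opening, from 0 (shut) to 1 (fully open). A call has 1 to 20 rows; each row is the pose to reach, as a shift and turn from the pose measured when the call began; what a row does not reach only later rows make up. A row lasts 1/10 s, in which the tool goes at most 50 mm and 8.59 degrees, less where a joint would pass 70% of its speed; a pose out of reach is approached as far as the arm can. A call with a gripper value outside its range is refused whole. The fingers move at their own pace and stop on an object; "squeeze" is the grip in N (left out, the last holds). Time passes only in rows, so rows that repeat a pose let the fingers close. It gives the time, the measured TCP pose, the force and the opening at its end, in the units of the state.
- env.observe(): the state, without advancing time (a new reading comes with each control period).
- env.snapshot(name): name is "side" or "top" or "wrist"; returns a dict with "color" (420x560x3 uint8, red, green, blue), "mtx" (3x3 intrinsics, pixels), "extrinsics" (4x4, takes a point from world to camera coordinates). Camera axes: x right, y up, looking along -z (the intrinsics and any distortion apply to the point x, -y, -z); pixel columns grow to the right and rows downward; lengths in m; the calibration is good to about 2 mm. A picture is of the moment at which its call begins. There is no depth.
- env.job_done(): hands the job in, once; it reports no verdict.
The state is a dict: "time_s": time; "joint_pos": joint angles; "joint_velocities": joint speeds; "joint_efforts": joint torques, N m; "tcp_pos": TCP position; "tool_rot": TCP orientation; "force": force on the tool from outside, world axes, zero at the start; "moment": the same for the moment, N m; "opening": opening from 0.0 (shut) to 1.0 (fully open).
Only numpy, scipy, OpenCV 4.12 (cv2) and the standard library are available. Lean on these libraries where they do the work, as an engineer would, in place of code of your own. Each camera call takes 0.05 s, during which the arm holds its last target. There are 200 camera calls.

## Working session

There is one attempt and no reset: what is moved stays moved. The work goes in short steps, Python scripts to look and compute and a tool call to move; the robot and the scene stay as the last step left them, time stands still between calls to the robot, and variables do not carry over. Pictures are saved under pics/ and viewed, about 8 in all and at most 12, crops included, and the job is handed in when it is done.

Besides the shell and the picture viewer there is one more tool, called after "Emit:" by a JSON object that holds its "fn" and its "kwargs". drive_tool: Moves the arm, as the interface text tells. Its arguments: {"type":"object","properties":{"delta_pos":{"type":"array"},"yaw":{"type":"array"},"claw":{"type":"array"},"squeeze":{"type":"number"}},"required":["delta_pos","yaw","claw"]}

```bash
mkdir -p pics; cat > h.py <<'E'
import cv2, numpy as np
from bench import env
def snap(n,f):
    s=env.snapshot(n); cv2.imwrite('pics/'+f+'.png',cv2.cvtColor(s['color'],cv2.COLOR_RGB2BGR))
    np.savez('pics/'+f+'.npz',**{k:s[k] for k in('color','mtx','extrinsics')}); return s
def w(f,u,v,z):
    s=np.load('pics/'+f+'.npz');E=s['extrinsics'];R=E[:3,:3];c=-R.T@E[:3,3]
    d=np.linalg.inv(s['mtx'])@[u,v,1];d=R.T@(d*[1,-1,-1]);return (c+d*(z-c[2])/d[2]).round(4)
def px(f,p):
    s=np.load('pics/'+f+'.npz');E=s['extrinsics'];q=(E[:3,:3]@p+E[:3,3])*[1,-1,-1];q=s['mtx']@q;return (q[:2]/q[2]).round(1)
def crop(f,g,u0,v0,u1,v1,k):
    cv2.imwrite('pics/'+g+'.png',cv2.resize(cv2.imread('pics/'+f+'.png')[v0:v1,u0:u1],None,fx=k,fy=k,interpolation=cv2.INTER_CUBIC))
E
python3 - <<'E'
from h import *
s=snap('top','t0');print(s.keys(),s['mtx'],s['extrinsics']);s=snap('side','s0');print(s['mtx'],s['extrinsics'])
print(env.observe())
E
```

```text
dict_keys(['color', 'mtx', 'extrinsics']) [[405.32889984   0.         277.03574959]
 [  0.         405.32889984 207.8886709 ]
 [  0.           0.           1.        ]] [[-2.10796051e-02 -9.99736028e-01  9.13913495e-03 -6.24242064e-04]
 [ 9.83274544e-01 -1.90767242e-02  1.81127714e-01 -6.16830963e-01]
 [-1.80905557e-01  1.28043794e-02  9.83417118e-01 -8.84112187e-01]
 [ 0.00000000e+00  0.00000000e+00  0.00000000e+00  1.00000000e+00]]
[[521.99575737   0.         281.93749663]
 [  0.         521.99575737 213.14364066]
 [  0.           0.           1.        ]] [[-0.9806933  -0.19536799 -0.0084855   0.59791888]
 [ 0.14698709 -0.76506527  0.62695289 -0.13183896]
 [-0.12897849  0.61360124  0.77901095 -1.13884316]
 [ 0.          0.          0.          1.        ]]
{'time_s': 0.1, 'joint_pos': array([-1.28708920e+00,  2.45754273e-01,  1.55893666e+00, -7.72180755e-06,
        1.33868539e+00, -1.74108451e-01]), 'joint_velocities': array([-0.00015379, -0.00150485, -0.00227567, -0.0007107 , -0.00128416,
       -0.00153216]), 'joint_efforts': array([ 1.00276484e-03, -4.30670679e+01, -3.27128971e+01, -3.98614168e-05,
        2.79897198e-03,  1.67550309e-05]), 'tcp_pos': array([ 0.28715762, -0.58260243,  0.2552601 ]), 'tool_rot': array([-3.13983465e+00, -3.01587171e-04,  4.57817095e-01]), 'force': array([ 1.29231391, -0.4038412 ,  0.0570696 ]), 'moment': array([ 0.02212652, -0.02769224, -0.01331802]), 'opening': 0.9968116857280905}
```

View pics/t0.png

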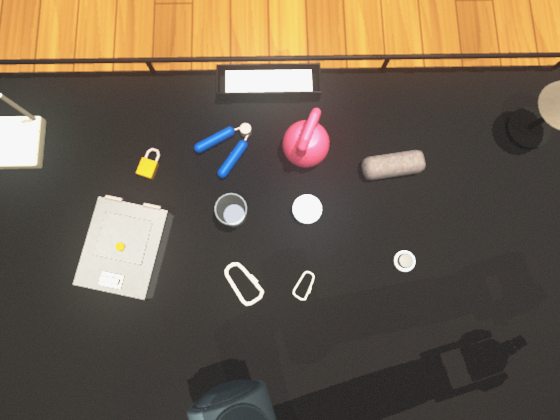

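View pics/s0.png

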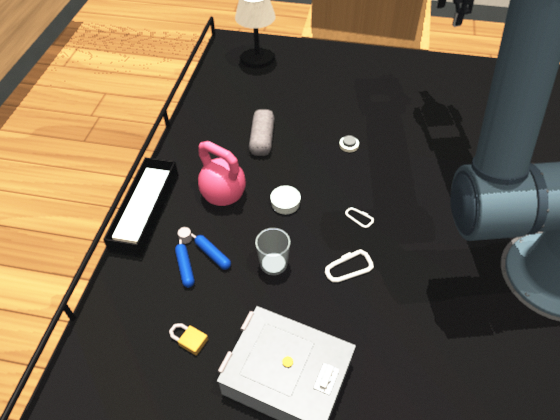

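The top view shows the chime at about (404,261), the small carabiner at (304,286), the large one at (244,284) and the latch at (111,281). The side view has the chime at (349,142), the small carabiner at (359,217) and the latch at (326,378). I'll enlarge these to measure them.

```bash
python3 - <<'E'
from h import *
a=cv2.imread('pics/t0.png');b=cv2.imread('pics/s0.png')
def c(i,u,v,r=22): return cv2.resize(i[v-r:v+r,u-r:u+r],(264,264),interpolation=cv2.INTER_CUBIC)
im=np.vstack([np.hstack([c(a,404,261),c(a,304,286),c(a,111,281)]),np.hstack([c(b,349,142),c(b,359,217),c(b,326,378)])])
for x in range(0,792,66): im[::3,x]=(0,0,255) 
for y in range(0,528,66): im[y,::3]=(0,0,255)
cv2.imwrite('pics/c0.png',im)
E
```

```text
(no output)
```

View pics/c0.png

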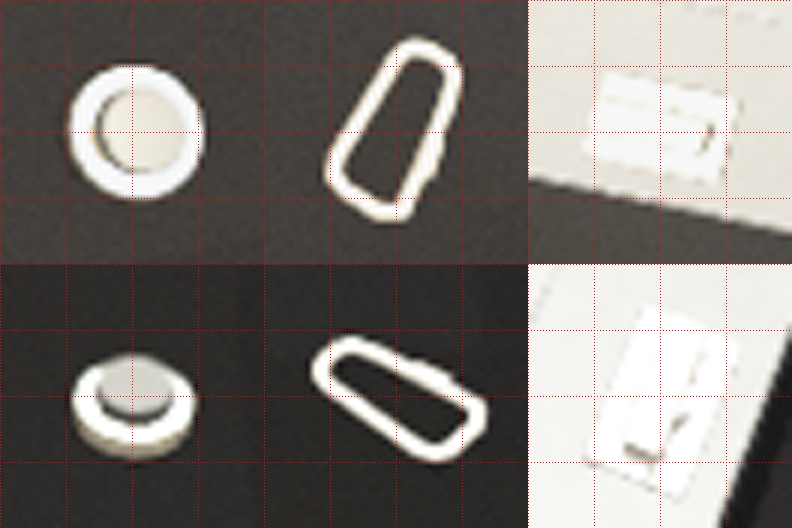

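```bash
python3 - <<'E'
from h import *
for n,t,s in (('chime',(405.3,260.3),(349.2,140)),('latch',(110.8,280.1),(326,378.4)),('lock',(120.5,246.5),(287.5,362))):
  for z in (0.01,.015,.02,.025) if n=='chime' else (.07,.075,.08,.085): print(n,z,w('t0',*t,z)[:2],w('s0',*s,z)[:2])
for f,u,v in (('t0',304,286),('s0',359,217)):
  g=cv2.imread(f'pics/{f}.png',0);m=np.zeros_like(g);r=20;m[v-r:v+r,u-r:u+r]=g[v-r:v+r,u-r:u+r]>130
  c=max(cv2.findContours(m,0,1)[0],key=cv2.contourArea)[:,0]
  P=np.array([w(f,*p,.003)[:2] for p in c.astype(float)]);print(f,cv2.minAreaRect((P*1000).astype(np.float32)))
E
```

```text
chime 0.01 [ 0.4921 -0.3171] [ 0.4912 -0.325 ]
chime 0.015 [ 0.4919 -0.3155] [ 0.491  -0.3197]
chime 0.02 [ 0.4916 -0.3139] [ 0.4909 -0.3143]
chime 0.025 [ 0.4914 -0.3122] [ 0.4907 -0.3089]
latch 0.07 [0.4594 0.357 ] [0.4586 0.3559]
latch 0.075 [0.4593 0.355 ] [0.4586 0.3579]
latch 0.08 [0.4593 0.3531] [0.4586 0.3599]
latch 0.085 [0.4592 0.3511] [0.4586 0.3619]
lock 0.07 [0.5331 0.3393] [0.5312 0.3392]
lock 0.075 [0.5326 0.3374] [0.5308 0.3413]
lock 0.08 [0.5322 0.3356] [0.5304 0.3434]
lock 0.085 [0.5317 0.3337] [0.53   0.3454]
t0 ((439.3558044433594, -74.6212387084961), (39.5384521484375, 71.49885559082031), 57.832984924316406)
s0 ((438.4491882324219, -76.85735321044922), (40.71452713012695, 71.72156524658203), 57.15089797973633)
```

Emit:
{"fn": "drive_tool", "kwargs": {"delta_pos": [[0.01,0.013,0],[0.03,0.04,0],[0.054,0.07,0],[0.08,0.105,-0.01],[0.106,0.14,-0.03],[0.132,0.175,-0.05],[0.156,0.206,-0.075],[0.177,0.234,-0.1],[0.192,0.253,-0.12],[0.2,0.264,-0.13],[0.204,0.2685,-0.135],[0.204,0.2685,-0.135],[0.204,0.2685,-0.135],[0.204,0.2685,-0.135]], "yaw": [0,0,0,0,0,0,0,0,0,0,0,0,0,0], "claw": [0,0,0,0,0,0,0,0,0,0,0,0,0,0]}}

```text
time_s: 1.5
tcp_pos: [0.4912, -0.3155, 0.1215]
tool_rot: [3.141, -0.001, 0.456]
force: [0.1, 0.7, -0.3]
opening: 0.001
```

```bash
python3 - <<'E'
from h import *
o=env.observe();print(o['time_s'],o['tcp_pos'],o['force'],o['opening'],o['tool_rot'])
snap('side','s1');snap('wrist','w1');snap('top','t1')
p=o['tcp_pos']-[0,0,.025]; print(px('s1',p),px('t1',p),px('w1',np.array([.491,-.314,.02])))
cv2.imwrite('pics/m1.png',np.hstack([cv2.resize(cv2.imread('pics/s1.png')[60:200,270:430],(400,350)),cv2.resize(cv2.imread('pics/w1.png'),(400,300))[:350] if 0 else cv2.resize(cv2.imread('pics/w1.png'),(400,350))]))
E
```

```text
1.5 [ 0.49122724 -0.31554377  0.12154118] [ 0.10693121  0.68523416 -0.27603039] 0.0011713319497403092 [ 3.14115875e+00 -9.41269308e-04  4.56329561e-01]
[351.9 117.4] [417.4 258.6] [278.8 206.8]
```

View pics/m1.png

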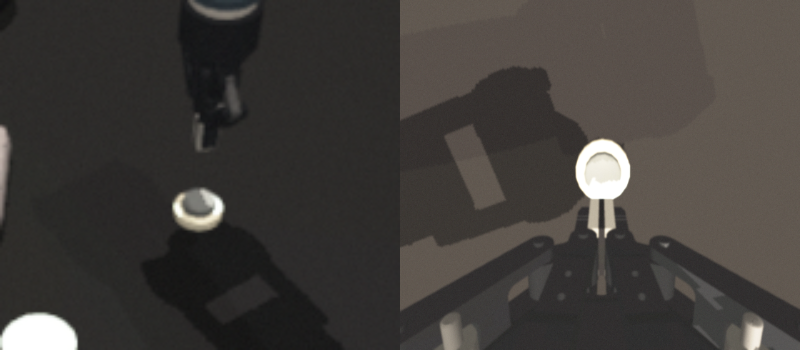

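The side view shows the fingertips at about (352,120), directly over the button. The wrist view agrees with my estimate to a few mm. I'm descending now.

Emit:
{"fn": "drive_tool", "kwargs": {"delta_pos": [[0,0.001,-0.01],[0,0.001,-0.03],[0,0.001,-0.05],[0,0.001,-0.062],[0,0.001,-0.068],[0,0.001,-0.072],[0,0.001,-0.075],[0,0.001,-0.077],[0,0.001,-0.079],[0,0.001,-0.079]], "yaw": [0,0,0,0,0,0,0,0,0,0], "claw": [0,0,0,0,0,0,0,0,0,0]}}

```text
time_s: 2.65
tcp_pos: [0.4914, -0.3143, 0.0426]
tool_rot: [3.141, -0.001, 0.457]
force: [-2.1, 0.4, 4.0]
opening: 0.002
```

Emit:
{"fn": "drive_tool", "kwargs": {"delta_pos": [[0,0,-0.001],[0,0,-0.002],[0,0,-0.002]], "yaw": [0,0,0], "claw": [0,0,0]}}

```text
time_s: 2.95
tcp_pos: [0.4914, -0.3144, 0.041]
tool_rot: [3.141, -0.001, 0.457]
force: [-2.9, 1.6, 6.9]
opening: -0.002
```

Emit:
{"fn": "drive_tool", "kwargs": {"delta_pos": [[0,0,-0.001],[0,0,-0.002],[0,0,-0.002]], "yaw": [0,0,0], "claw": [0,0,0]}}

```text
time_s: 3.25
tcp_pos: [0.4915, -0.3144, 0.0408]
tool_rot: [-3.141, -0.0, 0.457]
force: [-7.2, 5.7, 16.5]
opening: 0.005
```

```bash
python3 - <<'E'
from h import *
snap('side','s2');snap('wrist','w2');print(env.observe()['force'],env.observe()['tcp_pos'])
a=cv2.resize(cv2.imread('pics/s2.png')[115:165,325:375],(400,400),interpolation=2);b=cv2.resize(cv2.imread('pics/w2.png')[130:270,210:350],(400,400),interpolation=2)
cv2.imwrite('pics/m2.png',np.hstack([a,b]))
E
```

```text
[-6.85847145  5.88251408 16.65374106] [ 0.49154631 -0.31443093  0.04085061]
```

View pics/m2.png

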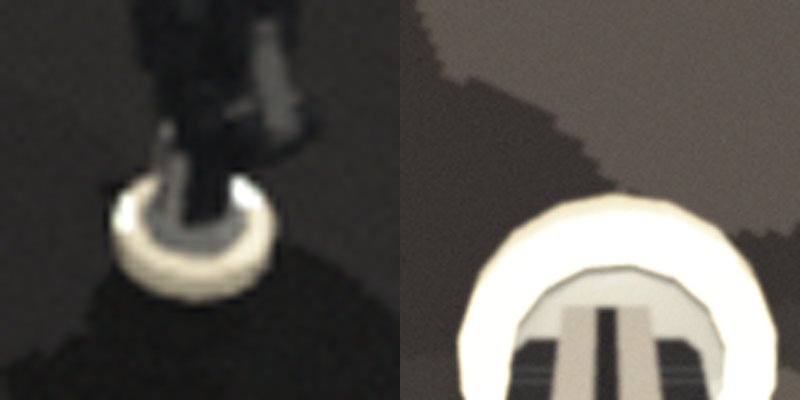

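Both tips sit inside the button, and the press has bottomed out: force rose from 7 to 17 N with almost no further travel. I'm releasing it and moving to the small carabiner.

Emit:
{"fn": "drive_tool", "kwargs": {"delta_pos": [[0,0,0.004],[0,0,0.012],[0,0,0.03],[0,0,0.055],[0,0,0.08],[0,0,0.09],[-0.002,0.01,0.09],[-0.007,0.03,0.09],[-0.013,0.06,0.09],[-0.021,0.095,0.09],[-0.029,0.13,0.09],[-0.036,0.165,0.09],[-0.043,0.197,0.09],[-0.049,0.222,0.09],[-0.052,0.235,0.09],[-0.0525,0.239,0.09],[-0.0525,0.239,0.09],[-0.0525,0.239,0.09]], "yaw": [0,0,0,0,0,0,0,0,0,0,0,0,0,0,0,0,0,0], "claw": [0,0,0,0,0,0,0,0,0,0,0,0,0,0,0,0,0,0]}}

```text
time_s: 5.15
tcp_pos: [0.4394, -0.0762, 0.1308]
tool_rot: [-3.141, -0.0, 0.456]
force: [-0.6, 0.1, -0.2]
opening: 0.003
```

```bash
python3 - <<'E'
from h import *
o=env.observe();print(o['tcp_pos'],o['tool_rot'])
snap('wrist','w3');snap('side','s3');print(px('w3',np.array([.439,-.0755,.003])),w('s3',349.2,140,.02))
a=cv2.resize(cv2.imread('pics/w3.png'),(467,350));b=cv2.resize(cv2.imread('pics/s3.png')[125:160,332:367],(330,350),interpolation=2)
cv2.imwrite('pics/m3.png',np.hstack([a,b]))
E
```

```text
[ 0.43938423 -0.07619692  0.13084039] [-3.14127642e+00 -2.16895336e-04  4.56473074e-01]
[279.9 196.9] [ 0.4909 -0.3143  0.02  ]
```

View pics/m3.png

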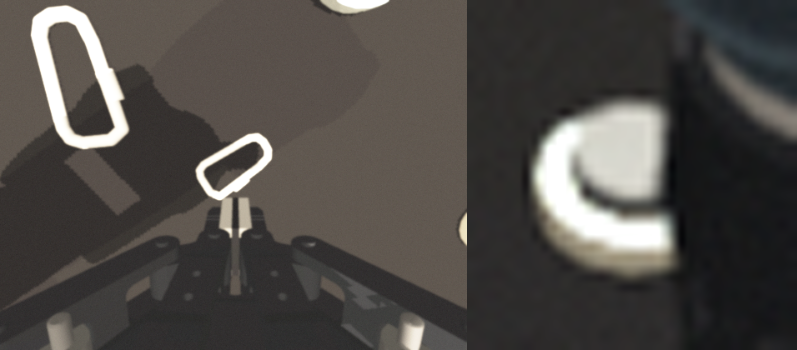

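The chime button is back out. In the wrist view the carabiner's middle is at (281,199), against a predicted (280,197). I'll descend and hold still.

Emit:
{"fn": "drive_tool", "kwargs": {"delta_pos": [[0,0.0005,-0.01],[0,0.0005,-0.03],[0,0.0005,-0.05],[0,0.0005,-0.064],[0,0.0005,-0.07],[0,0.0005,-0.071],[0,0.0005,-0.071],[0,0.0005,-0.071]], "yaw": [0,0,0,0,0,0,0,0], "claw": [0,0,0,0,0,0,0,0]}}

```text
time_s: 6.05
tcp_pos: [0.44, -0.0762, 0.0606]
tool_rot: [3.141, -0.001, 0.456]
force: [-0.2, -0.4, 0.0]
opening: -0.0
```

Emit:
{"fn": "drive_tool", "kwargs": {"delta_pos": [[0,0,0],[0,0,0],[0,0,0],[0,0,0],[0,0,0],[0,0,0],[0,0,0],[0,0,0],[0,0,0],[0,0,0],[0,0,0],[0,0,0],[0,0,0],[0,0,0],[0,0,0],[0,0,0],[0,0,0],[0,0,0],[0,0,0],[0,0,0]], "yaw": [0,0,0,0,0,0,0,0,0,0,0,0,0,0,0,0,0,0,0,0], "claw": [0,0,0,0,0,0,0,0,0,0,0,0,0,0,0,0,0,0,0,0]}}

```text
time_s: 8.05
tcp_pos: [0.44, -0.0762, 0.0606]
tool_rot: [3.141, -0.001, 0.456]
force: [0.5, 0.0, -0.5]
opening: -0.0
```

Emit:
{"fn": "drive_tool", "kwargs": {"delta_pos": [[0,0,0],[0,0,0],[0,0,0],[0,0,0],[0,0,0],[0,0,0],[0,0,0],[0,0,0]], "yaw": [0,0,0,0,0,0,0,0], "claw": [0,0,0,0,0,0,0,0]}}

```text
time_s: 8.85
tcp_pos: [0.44, -0.0762, 0.0606]
tool_rot: [3.141, -0.001, 0.456]
force: [-0.3, 0.3, -0.1]
opening: -0.003
```

Emit:
{"fn": "drive_tool", "kwargs": {"delta_pos": [[0,0,0.01],[0,0,0.035],[0,0,0.075],[0,0,0.12],[0,0,0.16],[0,0,0.185],[0,0.005,0.195],[0.001,0.02,0.195],[0.002,0.05,0.195],[0.004,0.09,0.195],[0.006,0.13,0.195],[0.008,0.175,0.195],[0.01,0.22,0.195],[0.012,0.265,0.195],[0.014,0.31,0.195],[0.016,0.355,0.195],[0.017,0.39,0.195],[0.018,0.415,0.195],[0.019,0.428,0.195],[0.019,0.432,0.195]], "yaw": [0,0,0,0,0,0,0,0,0,0,0,0,0,0,0,0,0,0,0,0], "claw": [0,0,0,0,0,0,0,0,0,0,0,0,0,0,0,0,0,0,0,0]}}

```text
time_s: 10.85
tcp_pos: [0.4584, 0.3565, 0.2547]
tool_rot: [3.141, 0.001, 0.457]
force: [0.5, 0.0, 0.6]
opening: -0.0
```

Emit:
{"fn": "drive_tool", "kwargs": {"delta_pos": [[0,0,0],[0,0,0],[0,0,0]], "yaw": [0,0,0], "claw": [0,0,0]}}

```text
time_s: 11.15
tcp_pos: [0.4585, 0.3556, 0.2546]
tool_rot: [3.14, 0.001, 0.456]
force: [0.1, -0.5, -1.6]
opening: -0.003
```

```bash
python3 - <<'E'
from h import *
o=env.observe();print(o['tcp_pos'],o['joint_pos'],o['force'])
s=snap('wrist','w4');print(px('w4',np.array([.459,.356,.085])),px('w4',np.array([.459,.356,.073])),px('w4',np.array([.532,.339,.072])))
crop('w4','m4',120,20,440,240,2.5)
E
```

```text
[0.4584994  0.35557276 0.25459146] [ 4.64788086e-01  8.56008722e-02  1.74101095e+00 -1.18288609e-03
  1.31581172e+00  1.57991477e+00] [ 0.0849097  -0.50739652 -1.62587683]
[280.7 183.2] [280.7 180.1] [336.9 112.5]
```

View pics/m4.png

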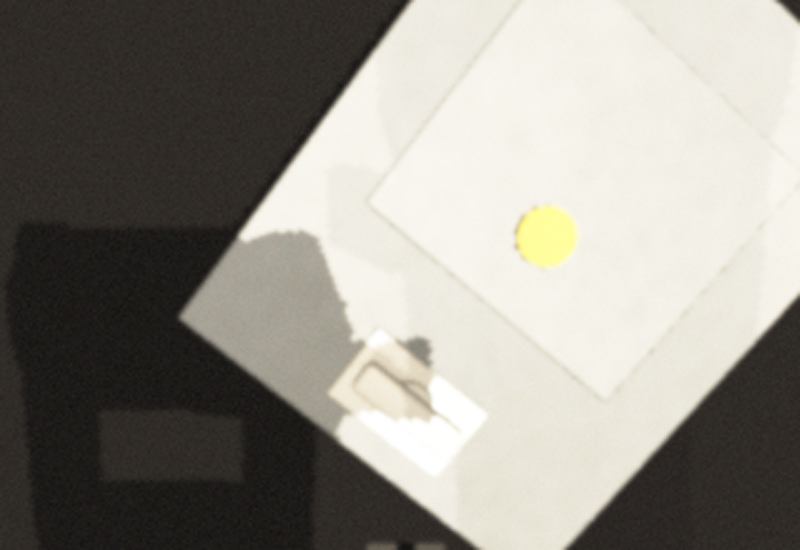

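In the wrist view the latch plate's centre is at (283,181), against a predicted (281,180), so it is well aligned. I'll descend and hold.

Emit:
{"fn": "drive_tool", "kwargs": {"delta_pos": [[0.0005,0.0,-0.01],[0.0005,0.0,-0.035],[0.0005,0.0,-0.065],[0.0005,0.0,-0.09],[0.0005,0.0,-0.106],[0.0005,0.0,-0.113],[0.0005,0.0,-0.115],[0.0005,0.0,-0.115],[0.0005,0.0,-0.115]], "yaw": [0,0,0,0,0,0,0,0,0], "claw": [0,0,0,0,0,0,0,0,0]}}

```text
time_s: 12.1
tcp_pos: [0.4599, 0.3561, 0.1411]
tool_rot: [3.14, -0.002, 0.456]
force: [-0.2, -0.5, -0.2]
opening: 0.002
```

Emit:
{"fn": "drive_tool", "kwargs": {"delta_pos": [[0,0,0],[0,0,0],[0,0,0],[0,0,0],[0,0,0],[0,0,0],[0,0,0],[0,0,0],[0,0,0],[0,0,0],[0,0,0],[0,0,0],[0,0,0],[0,0,0],[0,0,0],[0,0,0],[0,0,0],[0,0,0],[0,0,0],[0,0,0]], "yaw": [0,0,0,0,0,0,0,0,0,0,0,0,0,0,0,0,0,0,0,0], "claw": [0,0,0,0,0,0,0,0,0,0,0,0,0,0,0,0,0,0,0,0]}}

```text
time_s: 14.1
tcp_pos: [0.4599, 0.3561, 0.1411]
tool_rot: [3.141, -0.002, 0.456]
force: [-0.1, 0.3, -0.6]
opening: -0.003
```

Emit:
{"fn": "drive_tool", "kwargs": {"delta_pos": [[0,0,0],[0,0,0],[0,0,0],[0,0,0],[0,0,0],[0,0,0],[0,0,0],[0,0,0]], "yaw": [0,0,0,0,0,0,0,0], "claw": [0,0,0,0,0,0,0,0]}}

```text
time_s: 14.9
tcp_pos: [0.4598, 0.3561, 0.1411]
tool_rot: [3.141, -0.002, 0.456]
force: [-0.7, 0.1, 0.3]
opening: 0.001
```

```bash
python3 - <<'E'
from h import *
snap('side','s5')
E
```

```text
(no output)
```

View pics/s5.png

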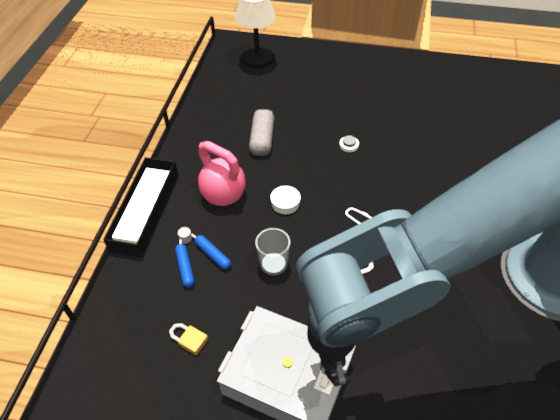

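The side view shows the gripper over the latch, with the chime button out at (349,142) and no objects visibly moved. I'm handing in.

```bash
python3 -c "
from h import *
print(env.job_done(),env.observe()['time_s'])"
```

```text
the job is handed in; nothing more can be done
the job is handed in; nothing more can be done
```

The job is done and handed in at about 15 s; no verdict was reported.

- **Chime:** I pressed it until it stopped, when the force jumped from 7 to 17 N with almost no further travel. The next side view showed the button back out.
- **Small carabiner:** I pointed straight down at its middle with the fingertips about 3 cm above it, and held still for 2.8 s. Wrist-view alignment was within about 2 px of my estimate.
- **Latch:** I crossed the larger carabiner with the fingertips at about 23 cm. I then pointed at the latch from about 3 cm above it, held still for 2.8 s and finished there.

The last checks showed only sensor noise in the force reading, and no visible change to other objects in the side view. In that view the arm partly hid both carabiners. Both 3 cm heights come from the stated 25 mm fingertip offset, and I did not check them separately in a picture. One small disagreement was that my chime position differed from the wrist view by a few pixels, but the fingertips still landed inside the button.

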